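Load the analyser's sample stack and hold the detector flap at the set angle

TASK

Build the sample stack on the analyser's locating post: first the wide flat ring, then the narrow collar on top of it, each pushed fully home and let go. Then take the hinged detector flap by its bar, swing it up until it lies in line with the pointer on the quadrant plate beside it, and finish still holding it steady there with the gripper, for it falls shut if let go. Do not shift the pointer or disturb the other things on the bench.

Things in the scene. Friction and masses are not known exactly. Their poses are not given: they have to be found in the camera images.
- analyser: White measuring deck, a fixed box 220 (x) by 360 (y) by 75 mm high standing on the bench. Origin: centre of its underside; x points away from the robot at yaw 0, z up. On its top, towards -y: the stage with the post; towards +y: the flap, and along the flap's +y side an upright aluminium quadrant plate (4 mm thick, radius 120 mm about the hinge, up to 126 mm above the deck, 13 mm beyond the flap's side edge).
- stage_seat (a point): Centre of the top face of the stage, a round aluminium pedestal of 48 mm diameter, 20 mm above the deck (95 mm above the bench). From this face the steel post rises 48 mm: 16 mm diameter, its last 7 mm tapering to 8 mm. z up along the post. The nearest edge of the flap is 75 mm from the post's axis in analyser +y.
- wide_ring: Loose plain aluminium ring, wide and flat: 60 mm outside diameter, 20 mm hole, 18 mm high, about 0.11 kg. Origin at its centre, on its axis at half height; z along the axis. Lies flat on the bench. Home: its underside on the stage, origin 9 mm above stage_seat.
- collar: Loose plain aluminium collar, narrow: 40 mm outside diameter, 20 mm hole, 24 mm high, about 0.07 kg. Origin at its centre, on its axis at half height; z along the axis. Lies flat on the bench. Home: its underside on the wide ring, origin 30 mm above stage_seat.
- flap (a joint): Angle of the flap in rad: 0 shut (level on the deck), growing as its bar end swings up, to 1.3. Hinge axis level, along analyser y. The flap weighs about 0.4 kg (varies), the hinge is free and it falls shut when let go; about 2 N at the bar lifts it.
- flap_hinge (a point): Middle of the flap's hinge line, 81 mm above the bench, in the middle of the flap's width. The flap is a white plate 8 mm thick and 150 mm wide, from 10 to 155 mm from the hinge, towards analyser -x when shut. The axes turn with the flap: its plate runs to -x, y is the hinge axis.
- flap_bar (a point): Middle of the flap's round steel handle bar: 12 mm diameter, 110 mm long, parallel to the hinge and 215 mm from it, in the flap's plane, so when shut it hangs 55 mm clear in front of the housing, 81 mm above the bench. Two 10 mm rods, 104 mm apart, join its ends to the plate; between them is a 54 mm gap between the plate's edge and the bar, open from above and below. The bar may turn between gripping fingers. The axes turn with the flap: -x points from hinge to bar.
- pointer (a joint): Angle of the black pointer in rad, measured exactly as the flap's: the flap is in line with the pointer when both joints read the same. Set beforehand between about 0.5 and 0.85; stiff, stays where it is.
- pointer_tip (a point): Tip of the black pointer: a blade on the outer (+y) side of the quadrant plate, turning about the flap's hinge line, with a crosswise pin of 8 mm diameter and 24 mm length at its end; this point is on the pin's line, 129 mm from the hinge line, 93.5 mm to analyser +y of the flap's middle. Its axes turn with the pointer: -x points from hinge to tip.
- sample_cup: Bystander: small white plastic jar, 34 mm diameter, 26 mm high, among the rings. Origin: centre of its underside.
- ref_block: Bystander: small white plastic block, 24 by 18 by 13 mm, loose on the analyser's deck at its far corner on the -y side. Origin: centre of its underside.
- dish: Bystander: shallow white ceramic dish, 80 mm diameter, 14 mm high. Origin: centre of its underside.
- wash_bottle: Bystander: white bottle, 64 mm diameter, 160 mm high, at the far right of the bench. Origin: centre of its underside.
- die: Bystander: steel press die, 56 mm diameter, 55 mm high, with a narrow stem on top. Origin: centre of its underside.
- spatula: Bystander: spatula, 130 mm long, lying on the bench to the right of the rings. Origin: middle of its underside.
Mind the look-alikes: they are no part of the job. What is shaped like the collar but black, pink or turquoise is not meant.

How it is judged (in metres and radians):
On the way, in this order (a step that is already met when the one before it is completed fails the run):
1. the wide ring is fully home on the stage, over the post, and let go, the flap still shut (horizontal distance between wide_ring and stage_seat below 0.004 m and z of wide_ring in the frame of stage_seat between 0.006 and 0.012 m and angle between the z axis of wide_ring and the z axis of stage_seat, either way round below 0.08 rad and contact force between the arm and wide_ring below 0.1 N and value of joint flap below 0.12 rad), for 0.2 s.
2. the collar is fully home on the wide ring, over the post, and let go, the flap still shut (all of step 1 and horizontal distance between collar and stage_seat below 0.004 m and z of collar in the frame of stage_seat between 0.027 and 0.033 m and angle between the z axis of collar and the z axis of stage_seat, either way round below 0.08 rad and contact force between the arm and collar below 0.1 N), for 0.2 s.
3. the fingers hold the flap in line with the pointer (angle between the x axis of flap_bar and the x axis of pointer_tip, either way round below 0.07 rad and contact force between the fingers and flap above 0.3 N), for 0.3 s.
At the end, for the whole second after the job is handed in: Wide ring on the stage, collar on it: each within 4 mm of the post's axis, 3 mm of home height, 0.08 rad of square, untouched; flap within 0.07 rad of the pointer, carried by the fingers (over 0.3 N) and still (under 0.05 rad/s) through the last second (all of step 3 and horizontal distance between each of wide_ring, collar and stage_seat below 0.004 m and z of wide_ring in the frame of stage_seat between 0.006 and 0.012 m and angle between the z axis of each of wide_ring, collar and the z axis of stage_seat, either way round below 0.08 rad and z of collar in the frame of stage_seat between 0.027 and 0.033 m and contact force between the arm and wide_ring below 0.1 N and contact force between the arm and collar below 0.1 N and velocity of joint flap between -0.05 and 0.05 rad/s); the arm keeps its last pose, push and grip.
It fails at once if the pointer is shifted by more than 10 mm at its tip (distance of pointer_tip from where it was at the start of the episode above 0.01 m).
It fails at once if a bystander is moved by more than 25 mm (distance of any of sample_cup, ref_block, dish, wash_bottle, die, spatula from where it was at the start of the episode above 0.025 m).
It also fails if it takes over 67 s, if anything falls off the work surface, if the arm or the gripper's body presses on something with over 40 N, if the wrist force passes 120 N, or if a joint passes its speed limit or range.

ROBOT

A 7-joint arm with a two-finger parallel gripper is mounted at the origin on the work surface. World frame = base frame: x ahead of the robot, y to its left, z up, the work surface at z = 0. Lengths are in m, angles in degrees, forces in N, time in s.
With the tool pointing down it reaches from about 0.425 to 0.875 m from the base axis. Payload 4.7 kg.
Tool frame: the origin (TCP) lies at the very end of the fingers, on their centre line; the grasp point (between the pads) lies 19 mm behind it; z points along the fingers, y is the line along which they close (so a half turn about z gives the same grasp; the last joint's range is limited). The gripper opens to 87 mm and grips with 3 to 60 N. Pads are 19 mm wide; open, the fingers measure 117 mm over their backs; the gripper's body (75 mm by 190 mm) begins 51 mm behind the grasp point.
Start: joints at [-76.14, 18.392, -4.016, 83.108, 1.295, 78.541, -3.26], TCP at [0.147, 0.633, 0.223] pointing down, gripper open.
Joint ranges: [-163.93, 163.93], [-17.29, 119.83], [-79.2, 71.16], [3.27, 140.29], [-89.18, 269.18], [5.43, 117.66], [-154.24, 154.24]. Speed limits (degrees/s): [147.25, 147.25, 180, 180, 180, 180, 180].

INTERFACE

Orientations are given as [roll, pitch, yaw] about the fixed x, y, z axes, in that order (R = Rz(yaw) Ry(pitch) Rx(roll)).
In Python, from cell import get_obs, read_camera, sign_off, silhouettes gives the robot as it stands.
- The arm moves only by the tool play_rows, never from a script. Its argument "steps" is a list that holds one entry, the list of rows, each a list of 7 numbers: the shift along the tool's x, y, z in m, then the turn, a rotation vector about the tool's x, y, z in rad, then the finger opening in m, from 0 to 0.087. A call has 1 to 12 rows; each row shifts and turns the commanded pose from where the row before left it, along the tool's axes as they then stand; what a row does not reach is not made up. A row lasts 1/10 s, in which the tool goes at most 50 mm and 8.59 degrees, less where a joint would pass 70% of its speed; a pose out of reach is approached as far as the arm can. A call is refused whole if a number of a shift passes 0.05 or a number of a turn 0.15, either way. A call with a gripper value outside its range is refused whole. The fingers move at their own pace and stop on an object; "force" is the grip in N (left out, the last holds). Time passes only in rows, so rows that do not move let the fingers close. It gives the time, the measured TCP pose, the force, the opening and the grip force at its end, in the units of the state.
- get_obs(): the state, without advancing time (a new reading comes with each control period).
- read_camera(name): name is "scene" or "top" or "wrist"; returns a dict with "frame" (480x640x3 uint8, red, green, blue), "intrinsics" (3x3 intrinsics, pixels), "view" (4x4, takes a point from world to camera coordinates). Camera axes: x right, y up, looking along -z (the intrinsics and any distortion apply to the point x, -y, -z); pixel columns grow to the right and rows downward; lengths in m; the calibration is good to about 2 mm. A picture is of the moment at which its call begins. There is no depth.
- sign_off(): hands the job in; it is judged then, once.
Trained networks look in the newest picture that a camera, given by its name, has taken for a name from the list of things; names that differ only in an ending like _2 or _b are one class to them, and where a whole thing is asked for, a point or a joint stands for the part that bears it (a point fixed in the world has none). Each returns a list of dicts, best first, with "p" (0 to 1); they miss things now and then, are a little off and sometimes report something else, mostly with a low value. They report only what shows in the picture. A call takes as long as a camera call. They do not tell look-alikes from the thing itself.
- silhouettes(camera, name): "pixels" (480x640 bool, what is visible of it) and "extent" ([left, top, right, bottom] in pixels, round what is visible of it).
The state is a dict: "time_s": time; "qpos": joint angles; "joint_velocities": joint speeds; "effort": joint torques, N m; "tool_pos": TCP position; "tool_rot": TCP orientation; "force": force on the tool from outside, world axes, zero at the start; "wrist_torque": the same for the moment, N m; "grip_width": finger opening in m; "grasp_force": force on a finger pad.
Only numpy, scipy, OpenCV 4.12 (cv2) and the standard library are available. Lean on these libraries where they do the work, as an engineer would, in place of code of your own. Each camera call takes 0.05 s, during which the arm holds its last target. There are 200 camera calls.

## Working session

There is one attempt and no reset: what is moved stays moved. The work goes in short steps, Python scripts to look and compute and a tool call to move; the robot and the scene stay as the last step left them, time stands still between calls to the robot, and variables do not carry over. Pictures are saved under pics/ and viewed, at most 10 in all, crops included, and the job is handed in when it is done.

Besides the shell and the picture viewer there is one more tool, called as name(argument=value, ...), one argument or row to a line, values as JSON. play_rows: Moves the arm, as the interface text tells. Its arguments: {"type":"object","properties":{"steps":{"type":"array","items":{"type":"array","items":{"type":"array","items":{"type":"number"}}}},"force":{"type":"number"}},"required":["steps"]}

```bash
mkdir -p pics; ls
python3 - <<'E'
from cell import *
import cv2, numpy as np
o=get_obs(); print({k:np.round(v,3).tolist() for k,v in o.items()})
for c in ["scene","top"]:
    r=read_camera(c); cv2.imwrite(f"pics/{c}0.png",r["frame"][:,:,::-1]); print(c,np.round(r["intrinsics"],1).tolist(),np.round(r["view"],3).tolist(), [k for k in r])
    for n in ["analyser","wide_ring","collar","flap","pointer","sample_cup","flap_bar","pointer_tip"]:
        try: print(n,[(round(float(d["p"]),2),np.round(d["extent"]).tolist()) for d in silhouettes(c,n)])
        except Exception as e: print(n,e)
E
```

```text
pics
{'time_s': 0.0, 'qpos': [-76.14, 18.439, -4.016, 83.176, 1.296, 78.539, -3.257], 'joint_velocities': [0.03, 0.024, -0.114, -0.059, -0.097, 0.109, -0.082], 'effort': [0.001, -49.129, -0.404, -31.253, -0.064, 0.044, 0.0], 'tool_pos': [0.147, 0.633, 0.221], 'tool_rot': [-179.891, 0.006, 166.953], 'force': [0.898, -0.79, 1.19], 'wrist_torque': [-0.032, 0.01, 0.021], 'grasp_force': 0.0, 'grip_width': 0.087}
scene [[465.0, 0.0, 310.7], [0.0, 465.0, 236.7], [0.0, 0.0, 1.0]] [[-0.179, 0.984, 0.008, 0.103], [-0.855, -0.159, 0.493, 0.424], [0.486, 0.081, 0.87, -1.282], [0.0, 0.0, 0.0, 1.0]] ['frame', 'intrinsics', 'view']
analyser [(0.87, [326.0, 202.0, 524.0, 361.0])]
wide_ring [(0.82, [211.0, 242.0, 240.0, 268.0])]
collar [(0.75, [144.0, 161.0, 165.0, 178.0]), (0.73, [202.0, 180.0, 220.0, 200.0]), (0.71, [168.0, 173.0, 187.0, 194.0]), (0.52, [178.0, 201.0, 198.0, 225.0])]
flap [(0.65, [413.0, 204.0, 493.0, 311.0])]
pointer [(0.53, [501.0, 242.0, 518.0, 321.0])]
sample_cup [(0.51, [248.0, 205.0, 265.0, 218.0])]
flap_bar [(0.86, [415.0, 206.0, 494.0, 309.0])]
pointer_tip [(0.65, [417.0, 2
[... 256 characters left out ...]
[0.0, 0.0, 0.0, 1.0]] ['frame', 'intrinsics', 'view']
analyser [(0.8, [123.0, 165.0, 296.0, 296.0])]
wide_ring [(0.95, [386.0, 205.0, 418.0, 234.0]), (0.67, [344.0, 137.0, 381.0, 173.0])]
collar [(0.73, [464.0, 280.0, 483.0, 297.0]), (0.71, [497.0, 301.0, 518.0, 314.0]), (0.59, [431.0, 281.0, 448.0, 301.0])]
flap [(0.85, [147.0, 191.0, 222.0, 294.0]), (0.43, [487.0, 193.0, 518.0, 254.0]), (0.21, [122.0, 164.0, 297.0, 297.0])]
pointer [(0.62, [125.0, 238.0, 140.0, 241.0]), (0.21, [488.0, 197.0, 518.0, 255.0])]
sample_cup [(0.6, [378.0, 266.0, 394.0, 279.0]), (0.44, [408.0, 134.0, 435.0, 159.0])]
flap_bar [(0.93, [151.0, 197.0, 223.0, 296.0])]
pointer_tip [(0.63, [129.0, 235.0, 137.0, 242.0])]
```

Run:
```python
import cv2
a=cv2.imread("pics/top0.png"); b=cv2.imread("pics/scene0.png")
# two panels: top left half deck, right half rings
cv2.imwrite("pics/topA.png",cv2.resize(a[120:345,110:530],(800,429),interpolation=cv2.INTER_CUBIC))
```

```text
(no output)
```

View pics/scene0.png

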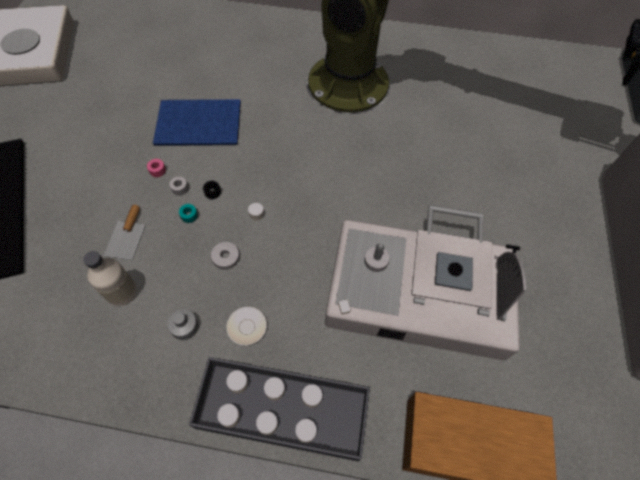

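View pics/topA.png

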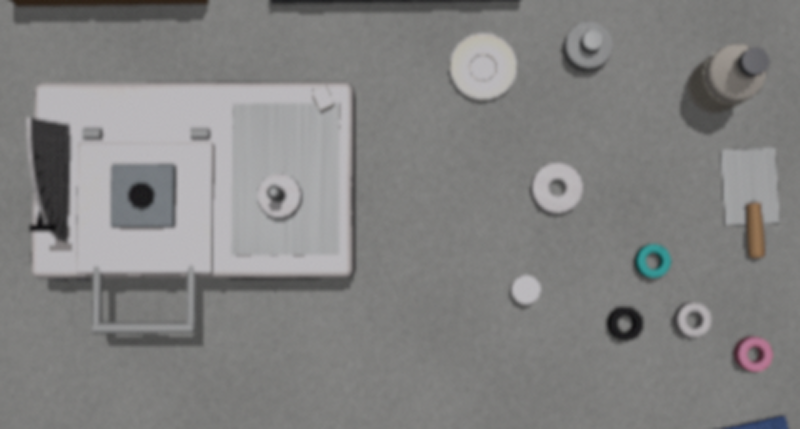

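The scene view shows the wide ring at (225,255). The silver collar is at (179,185), and its look-alikes are pink (157,168), black (212,190) and turquoise (188,213). The jar at (256,210) could pass for a ring, and the die is at (182,323). In the top crop the ring is at (557,188), the silver collar at (693,320), the post at (278,195), the bar at (143,328) and the pointer pin at (42,227). I choose the silver collar and the plain ring.

```bash
cat > h.py <<'E'
import numpy as np, cv2
from cell import *
from scipy.spatial.transform import Rotation as Ro
from scipy.optimize import least_squares
def proj(r,P):
    P=np.atleast_2d(P); c=(r["view"][:3,:3]@P.T).T+r["view"][:3,3]; c=c*[1,-1,-1]
    q=(r["intrinsics"]@c.T).T; return q[:,:2]/q[:,2:]
def ray(r,uv,z):
    d=np.linalg.inv(r["intrinsics"])@[uv[0],uv[1],1]; d=d*[1,-1,-1]
    R=r["view"][:3,:3]; o=-R.T@r["view"][:3,3]; d=R.T@d
    return o+d*(z-o[2])/d[2]
def cen(s): v,u=np.nonzero(s["pixels"]); return np.array([u.mean(),v.mean()])
def A(p,yaw,v): return np.array([p[0],p[1],0])+Ro.from_euler('z',yaw).apply(v)
E
python3 - <<'E'
from h import *
R={c:read_camera(c) for c in("top","scene")}
np.set_printoptions(precision=4,suppress=True)
for n,z,uvs in (("wide_ring",.009,{"top":(402,219),"scene":(225,255)}),("collar",.012,{"top":(473.5,288),"scene":(178,184)}),("sample_cup",.013,{"top":(386,272),"scene":(256,211)})):
    for c in R:
        for s in silhouettes(c,n):
            if np.hypot(*(cen(s)-uvs[c]))<9: print(n,c,cen(s),ray(R[c],cen(s),z))
P=[(129.4,165.1),(293.75,165.1),(294.8,263.9),(128.4,263.9)]
print("deck corners",[ray(R["top"],p,.075)[:2] for p in P])
print("post tip",ray(R["top"],(253.6,221),.143),ray(R["scene"],(379,246),.143),"stage",ray(R["top"],(256.5,223),.095), ray(R["scene"],(376.5,260),.095))
bar=[(110+100*.525,120+328*.525),(110+191*.525,120+328*.525)]
print("bar",[ray(R["top"],p,.081) for p in bar],[ray(R["scene"],p,.081) for p in ((430,208),(481,214))])
E
```

```text
wide_ring top [401.9137 218.1647] [ 0.5835 -0.1874  0.009 ]
wide_ring scene [224.4744 255.4956] [ 0.5838 -0.1888  0.009 ]
collar top [473.2105 287.3765] [ 0.4265 -0.3427  0.012 ]
collar scene [178.0764 185.7834] [ 0.4272 -0.3441  0.012 ]
sample_cup top [385.8226 271.8226] [ 0.4637 -0.1484  0.013 ]
sample_cup scene [255.398  210.6224] [ 0.4619 -0.1494  0.013 ]
deck corners [array([0.6996, 0.4028]), array([0.6951, 0.0511]), array([0.4838, 0.0509]), array([0.4884, 0.4032])]
post tip [0.5707 0.129  0.143 ] [0.5748 0.1274 0.143 ] stage [0.5702 0.1291 0.095 ] [0.5796 0.1296 0.095 ]
bar [array([0.4281, 0.329 , 0.081 ]), array([0.4268, 0.2287, 0.081 ])] [array([0.429 , 0.2286, 0.081 ]), array([0.4243, 0.3351, 0.081 ])]
```

play_rows(
  steps=[
    [[-0.0404,-0.0252,-0.005,0,0,0.1492,0.087],[-0.0437,-0.0189,-0.005,0,0,0.1492,0.087],[-0.046,-0.0122,-0.005,0,0,0.1492,0.087],[-0.0473,-0.0052,-0.005,0,0,0.1492,0.087],[-0.0476,0.0018,-0.005,0,0,0.1492,0.087],[-0.0467,0.0089,-0.005,0,0,0.1492,0.087],[-0.0449,0.0158,-0.005,0,0,0.1492,0.087],[-0.0421,0.0223,-0.005,0,0,0.1492,0.087],[-0.0383,0.0282,0,0,0,0.1492,0.087],[-0.045,0.012,0,0,0,0,0.087],[-0.045,0.012,0,0,0,0,0.087],[-0.045,0.012,0,0,0,0,0.087]],
  ],
  force=20,
)

```text
time_s: 2.5
tool_pos: [0.4861, 0.1934, 0.2627]
tool_rot: [180.0, -0.0, 90.0]
force: [0.9, 0.7, 1.0]
grip_width: 0.0874
grasp_force: 0.0
```

play_rows(
  steps=[
    [[-0.0476,0.0122,0,0,0,0,0.087],[-0.0476,0.0122,0,0,0,0,0.087],[-0.0476,0.0122,0,0,0,0,0.087],[-0.0476,0.0122,0,0,0,0,0.087],[-0.0476,0.0122,0,0,0,0,0.087],[-0.0476,0.0122,0,0,0,0,0.087],[-0.0476,0.0122,0.04,0,0,0,0.087],[-0.0476,0.0122,0.04,0,0,0,0.087],[0,0,0.04,0,0,0,0.087],[0,0,0,0,0,0,0.087]],
  ],
)

```text
time_s: 3.5
tool_pos: [0.5744, -0.1656, 0.1542]
tool_rot: [-179.4, -0.1, 89.9]
force: [-1.3, 0.5, 0.1]
grip_width: 0.0868
grasp_force: 0.0
```

Run:
```python
from h import *
np.set_printoptions(precision=4,suppress=True)
r=read_camera("wrist"); o=get_obs(); print(o["tool_pos"],o["time_s"])
cv2.imwrite("pics/w1.png",r["frame"][:,:,::-1])
V=r["view"]; print("campos",-V[:3,:3].T@V[:3,3],"look",-V[2,:3])
for s in silhouettes("wrist","wide_ring"):
    e=s["extent"]; print(s["p"],e,cen(s),ray(r,cen(s),.012))
```

```text
[ 0.5765 -0.1647  0.1573] 3.55
campos [ 0.5764 -0.0828  0.3174] look [-0.0106 -0.2969 -0.9548]
0.67 [296.8, 217.3, 364.2, 280.4] [330.4152 247.7215] [ 0.5835 -0.1853  0.012 ]
```

View pics/w1.png

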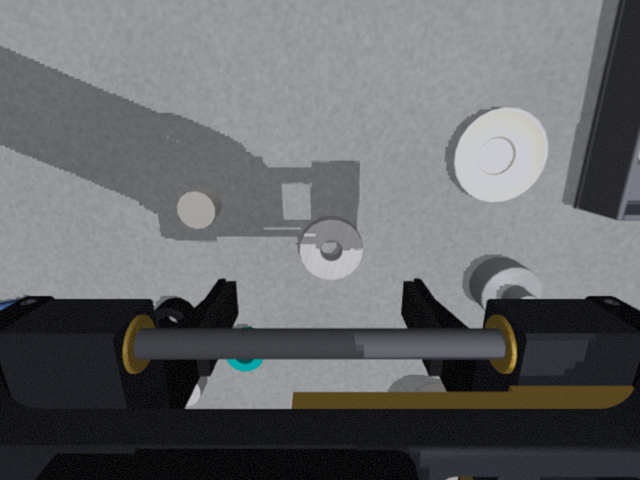

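The wrist view shows the wide ring at (331,248), between the open fingers, which agrees with (0.5835, -0.186).

play_rows(
  steps=[
    [[-0.021,0.008,0.03,0,0,0,0.087],[0,0,0.04,0,0,0,0.087],[0,0,0.04,0,0,0,0.087],[0,0,0,0,0,0,0.087],[0,0,0,0,0,0,0.087]],
  ],
)

```text
time_s: 4.1
tool_pos: [0.5879, -0.1855, 0.0517]
tool_rot: [179.9, -0.0, 90.1]
force: [0.2, 0.1, 1.3]
grip_width: 0.0867
grasp_force: 0.0
```

Run:
```python
from h import *
np.set_printoptions(precision=4,suppress=True)
for i in range(3):
    r=read_camera("wrist"); o=get_obs(); print(o["tool_pos"],o["tool_rot"],o["time_s"],-r["view"][:3,:3].T@r["view"][:3,3])
for s in silhouettes("wrist","wide_ring"):
    e=s["extent"]; print(s["p"],e,cen(s),ray(r,cen(s),.012))
```

```text
[ 0.5887 -0.1862  0.0528] [179.7328   0.0302  90.106 ] 4.15 [ 0.5876 -0.1026  0.2148]
[ 0.589  -0.1865  0.0531] [179.6762   0.0353  90.0818] 4.2 [ 0.588  -0.1031  0.2158]
[ 0.5888 -0.1866  0.053 ] [179.6788   0.0294  90.0671] 4.25 [ 0.5881 -0.1034  0.2161]
0.79 [257.6, 220.6, 357.5, 313.2] [310.0658 267.3586] [ 0.5833 -0.1857  0.012 ]
```

play_rows(
  steps=[
    [[0.001,-0.0055,0.02,0,0,0,0.087],[0,0,0.02,0,0,0,0.087],[0,0,0.009,0,0,0,0.087],[0,0,0,0,0,0,0.087],[0,0,0,0,0,0,0.055],[0,0,0,0,0,0,0.05],[0,0,0,0,0,0,0.05],[0,0,0,0,0,0,0.05],[0,0,0,0,0,0,0.05]],
  ],
  force=20,
)

```text
time_s: 5.2
tool_pos: [0.5812, -0.1854, 0.0008]
tool_rot: [179.9, -0.0, 90.0]
force: [0.2, -0.0, 1.9]
grip_width: 0.0602
grasp_force: 20.0
```

play_rows(
  steps=[
    [[0,0,-0.03,0,0,0,0.05],[0,0,-0.045,0,0,0,0.05],[0,0,-0.045,0,0,0,0.05],[0.02,0,-0.04,0,0,0,0.05],[0.04,0,-0.025,0,0,0,0.05],[0.045,-0.003,0,0,0,0,0.05],[0.045,-0.003,0,0,0,0,0.05],[0.045,-0.003,0,0,0,0,0.05],[0.035,-0.001,0,0,0,0,0.05],[0.015,0,0,0,0,0,0.05],[0,0,0,0,0,0,0.05],[0,0,0,0,0,0,0.05]],
  ],
)

```text
time_s: 6.4
tool_pos: [0.5707, 0.0574, 0.1853]
tool_rot: [-180.0, 0.1, 89.9]
force: [-0.1, -0.0, -1.4]
grip_width: 0.0599
grasp_force: 20.0
```

Run:
```python
from h import *
np.set_printoptions(precision=4,suppress=True)
r=read_camera("wrist"); o=get_obs(); print(o["tool_pos"],o["tool_rot"],o["grip_width"],o["force"],o["time_s"])
cv2.imwrite("pics/w2.png",r["frame"][:,:,::-1])
print("pred tip,seat px",proj(r,[[.571,.129,.143],[.571,.129,.095]]))
np.savez("w2.npz",**r)
```

```text
[0.5709 0.0566 0.1854] [179.9954   0.0848  89.8204] 0.05956907107760468 [-0.5764 -1.5075 -0.929 ] 6.45
pred tip,seat px [[319.4111 154.3169]
 [319.4292 150.4474]]
```

View pics/w2.png

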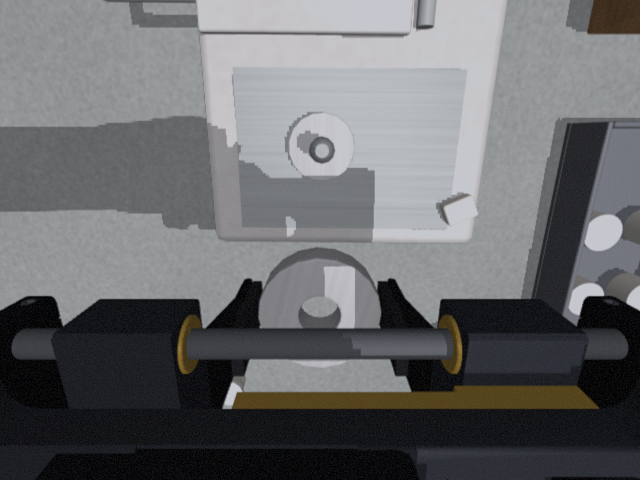

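The wrist view shows the post tip at (321.5,149.5), the stage circle centred at about (320.5,146), and the held ring with its far edge at (320,249) and sides at 259 and 381.

Run:
```python
from h import *
np.set_printoptions(precision=4,suppress=True)
r=dict(np.load("w2.npz"))
print("tip",ray(r,(321.5,149.5),.143),"seat",ray(r,(320.5,146),.095))
z=.1854-.001+.018
print("ring far edge",ray(r,(320,249),z),ray(r,(259,305),z),ray(r,(381,305),z))
# refine: tip & far-edge zoom
f=r["frame"][90:330,240:400,::-1]; cv2.imwrite("pics/w2z.png",cv2.resize(f,None,fx=2.5,fy=2.5,interpolation=cv2.INTER_CUBIC))
```

```text
tip [0.5722 0.1317 0.143 ] seat [0.5718 0.1321 0.095 ]
ring far edge [0.5712 0.0906 0.2024] [0.542  0.0623 0.2024] [0.6004 0.0622 0.2024]
```

View pics/w2z.png

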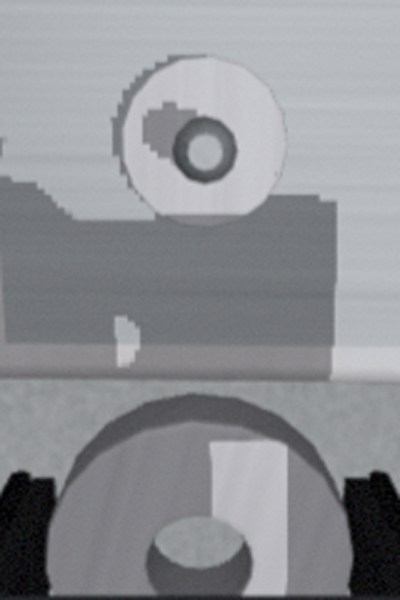

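The zoomed crop puts the tip at (322,150.8). The ring's top-face far edge is at row 259, its bottom far edge at row 248, and its middle at column 320.

Run:
```python
from h import *
np.set_printoptions(precision=4,suppress=True)
r=dict(np.load("w2.npz"))
print("tip",ray(r,(322,150.8),.143),"seat",ray(r,(321.6,146),.095))
for row,z in((259,.2024),(248,.1844)): print(ray(r,(319.8,row),z)-[0,.03,0])
print("hole far edge",ray(r,(319.8,296.4),.2024)-[0,.01,0], "left/right hole",ray(r,(298.4,317),.2024)[0],ray(r,(341.2,317),.2024)[0])
```

```text
tip [0.5725 0.131  0.143 ] seat [0.5726 0.1321 0.095 ]
[0.5711 0.0558 0.2024]
[0.5711 0.055  0.1844]
hole far edge [0.5711 0.0568 0.2024] left/right hole 0.560724840991474 0.5814737274570174
```

play_rows(
  steps=[
    [[0.035,0.0014,0,0,0,0,0.05],[0.03,0,0,0,0,0,0.05],[0.0107,0,0,0,0,0,0.05],[0,0,0,0,0,0,0.05],[0,0,0.02,0,0,0,0.05],[0,0,0.02,0,0,0,0.05],[0,0,0.01,0,0,0,0.05],[0,0,0.01,0,0,0,0.05],[0,0,0,0,0,0,0.05]],
  ],
)

```text
time_s: 7.35
tool_pos: [0.5716, 0.1337, 0.1244]
tool_rot: [-179.9, 0.1, 89.9]
force: [-0.1, -0.2, -1.1]
grip_width: 0.0599
grasp_force: 20.0
```

play_rows(
  steps=[
    [[0,0,0.01,0,0,0,0.05],[0,0,0.01,0,0,0,0.05],[0,0,0.006,0,0,0,0.05],[0,0,0,0,0,0,0.05],[0,0,0,0,0,0,0.05]],
  ],
)

```text
time_s: 7.85
tool_pos: [0.5719, 0.1342, 0.0988]
tool_rot: [-180.0, 0.1, 90.0]
force: [0.5, -4.6, -4.4]
grip_width: 0.0604
grasp_force: 20.0
```

play_rows(
  steps=[
    [[-0.0015,0,0.001,0,0,0,0.05],[0,0,0,0,0,0,0.05],[0,0,0,0,0,0,0.07],[0,0,0,0,0,0,0.075],[0,0,0,0,0,0,0.075],[0,0,0,0,0,0,0.075],[0,0,-0.03,0,0,0,0.075],[0,0,-0.04,0,0,0,0.075],[-0.02,0,-0.03,0,0,0,0.075],[-0.045,0,0,0,0,0,0.075],[-0.02,0,0,0,0,0,0.07],[0,0,0,0,0,0,0.07]],
  ],
)

```text
time_s: 9.05
tool_pos: [0.5724, 0.0442, 0.1994]
tool_rot: [179.9, 0.0, 89.6]
force: [0.1, 0.3, -0.5]
grip_width: 0.0705
grasp_force: 0.0
```

Run:
```python
from h import *
np.set_printoptions(precision=4,suppress=True)
r=read_camera("wrist"); o=get_obs(); print(o["tool_pos"],o["tool_rot"],o["grip_width"],o["force"],o["time_s"])
u,v=proj(r,[.5725,.1315,.113])[0].astype(int); print(u,v)
for s in silhouettes("wrist","wide_ring"): print(s["p"],s["extent"],ray(r,cen(s),.107))
f=r["frame"][max(v-90,0):v+90,u-100:u+100,::-1]; cv2.imwrite("pics/w3.png",cv2.resize(f,None,fx=3,fy=3,interpolation=cv2.INTER_CUBIC))
```

```text
[0.5723 0.0473 0.199 ] [179.9451  -0.0509  89.8175] 0.07063910925143328 [-0.2002 -0.2189 -0.0873] 9.1
318 127
0.96 [268.8, 79.8, 359.0, 168.3] [0.5721 0.1345 0.107 ]
```

View pics/w3.png

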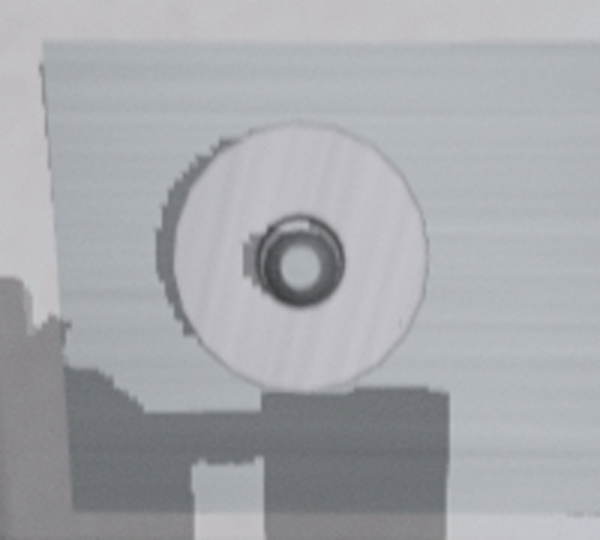

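The crop shows the ring flat on the stage with the post up through its hole (ring centre at crop (302,256), post at (301,262)), so it is home. Next is the collar.

play_rows(
  steps=[
    [[-0.0433,-0.0161,0,0,0,0,0.065],[-0.0433,-0.0161,0,0,0,0,0.065],[-0.0433,-0.0161,0,0,0,0,0.065],[-0.0433,-0.0161,0,0,0,0,0.065],[-0.0433,-0.0161,0,0,0,0,0.065],[-0.0433,-0.0161,0,0,0,0,0.065],[-0.0433,-0.0161,0,0,0,0,0.065],[-0.0433,-0.0161,0.04,0,0,0,0.065],[-0.0433,-0.0161,0.04,0,0,0,0.065],[0,0,0.03,0,0,0,0.065],[0,0,0,0,0,0,0.065],[0,0,0,0,0,0,0.065]],
  ],
)

```text
time_s: 10.35
tool_pos: [0.4343, -0.3236, 0.103]
tool_rot: [-180.0, -0.0, 90.2]
force: [-0.0, -0.2, -0.2]
grip_width: 0.0648
grasp_force: 0.0
```

Run:
```python
from h import *
np.set_printoptions(precision=4,suppress=True)
r=read_camera("wrist"); o=get_obs(); print(o["tool_pos"],o["tool_rot"],o["grip_width"],o["time_s"])
cv2.imwrite("pics/w4.png",r["frame"][:,:,::-1])
for s in silhouettes("wrist","collar"): print(s["p"],s["extent"],cen(s),ray(r,cen(s),.016),r["frame"][s["pixels"]].mean(0))
```

```text
[ 0.4351 -0.324   0.104 ] [179.9261   0.0057  90.1975] 0.06478534536384137 10.4
0.72 [278.7, 139.6, 334.3, 194.9] [304.3899 165.9227] [ 0.4234 -0.2625  0.016 ] [43.886  44.1429 48.2329]
0.68 [369.5, 183.1, 431.1, 240.8] [401.5382 211.6454] [ 0.4961 -0.296   0.016 ] [ 14.5567 145.805  147.4134]
0.57 [245.4, 316.1, 283.4, 369.8] [265.247 342.681] [ 0.3885 -0.4103  0.016 ] [167.1132 108.4357 134.6672]
```

View pics/w4.png

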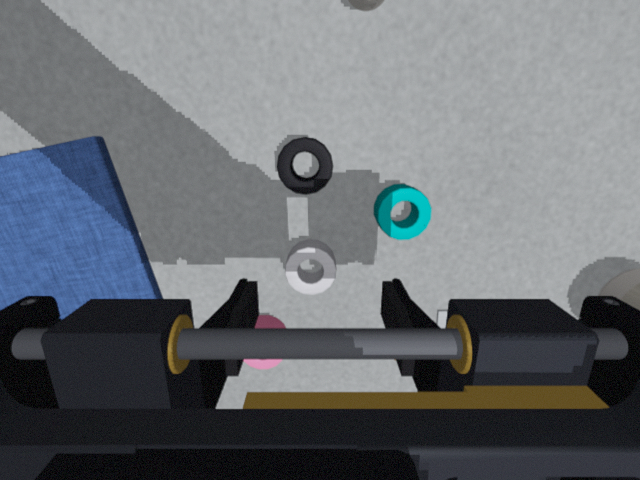

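The wrist view shows the silver collar at (311,267), with black at (304,165), turquoise at (402,212) and pink at (265,342). The network missed the silver one here, so I use its pixel directly.

Run:
```python
from h import *
np.set_printoptions(precision=4,suppress=True)
r=read_camera("wrist"); o=get_obs(); print(o["tool_pos"])
f=r["frame"]; g=f[225:305,275:350]; hsv=cv2.cvtColor(np.ascontiguousarray(f),cv2.COLOR_RGB2GRAY)
print("collar centre top face",ray(r,(311,270),.024),"mid",ray(r,(311,266),.016))
c=np.array([.427,-.3435]); t=np.linspace(0,6.28,60)
im=np.ascontiguousarray(f[:,:,::-1])
for z in(0,.024):
    c3=np.c_[c[0]+.02*np.cos(t),c[1]+.02*np.sin(t),0*t+z]; q=proj(r,c3); print(z,q.min(0),q.max(0)); cv2.polylines(im,[q.astype(np.int32)],True,(0,0,255) if z else (0,200,0),1)
cv2.imwrite("pics/w5.png",cv2.resize(im[200:320,240:400],None,fx=4,fy=4,interpolation=cv2.INTER_CUBIC))
```

```text
[ 0.4353 -0.3245  0.1046]
collar centre top face [ 0.4293 -0.3416  0.024 ] mid [ 0.4291 -0.3414  0.016 ]
0 [285.1139 238.5359] [332.6285 283.0057]
0.024 [282.1941 247.8528] [333.8531 295.6982]
```

View pics/w5.png

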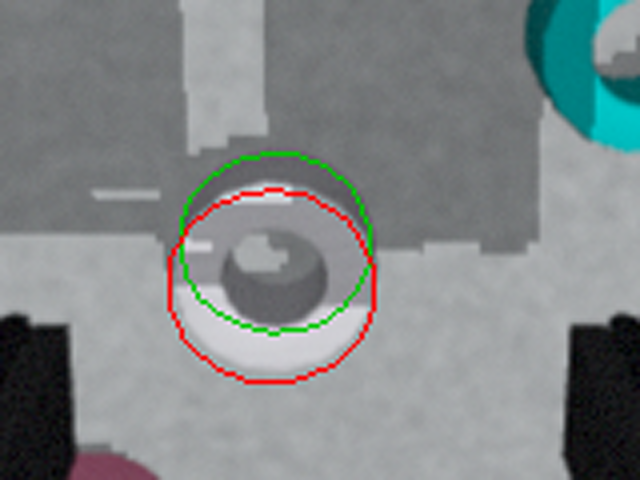

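The overlay at (0.427,-0.3435) fits within about 2 mm, so I take the collar to be at (0.4285,-0.342).

play_rows(
  steps=[
    [[-0.0177,-0.0067,0.01,0,0,0,0.065],[0,0,0.03,0,0,0,0.065],[0,0,0.03,0,0,0,0.065],[0,0,0.02,0,0,0,0.065],[0,0,0.01,0,0,0,0.065],[0,0,0,0,0,0,0.065],[0,0,0,0,0,0,0.035],[0,0,0,0,0,0,0.03],[0,0,0,0,0,0,0.03],[0,0,0,0,0,0,0.03],[0,0,0,0,0,0,0.03]],
  ],
  force=20,
)

```text
time_s: 11.6
tool_pos: [0.427, -0.3431, 0.0036]
tool_rot: [179.9, 0.0, 90.0]
force: [0.5, 1.0, 3.3]
grip_width: 0.0397
grasp_force: 20.0
```

play_rows(
  steps=[
    [[0,0,-0.03,0,0,0,0.03],[0,0,-0.045,0,0,0,0.03],[0.02,0.007,-0.04,0,0,0,0.03],[0.03,0.011,-0.035,0,0,0,0.03],[0.04,0.015,-0.025,0,0,0,0.03],[0.044,0.016,-0.02,0,0,0,0.03],[0.044,0.016,0,0,0,0,0.03],[0.044,0.016,0,0,0,0,0.03],[0.044,0.016,0,0,0,0,0.03],[0.044,0.016,0,0,0,0,0.03],[0.044,0.016,0,0,0,0,0.03],[0.035,0.013,0,0,0,0,0.03]],
  ],
)

```text
time_s: 12.8
tool_pos: [0.5683, 0.0487, 0.1973]
tool_rot: [-180.0, -0.1, 90.1]
force: [1.1, 0.2, -0.2]
grip_width: 0.0397
grasp_force: 20.0
```

play_rows(
  steps=[
    [[0,0,0,0,0,0,0.03],[0,0,0,0,0,0,0.03]],
  ],
)

```text
time_s: 13.0
tool_pos: [0.5678, 0.046, 0.197]
tool_rot: [-179.9, 0.1, 90.1]
force: [-0.4, -0.3, -0.8]
grip_width: 0.0396
grasp_force: 20.0
```

Run:
```python
from h import *
np.set_printoptions(precision=4,suppress=True)
r=read_camera("wrist"); o=get_obs(); print(o["tool_pos"],o["tool_rot"],o["grip_width"],o["force"],o["time_s"])
np.savez("w6.npz",**r)
f=r["frame"]; print(proj(r,[[.5725,.1315,.143],o["tool_pos"]+np.array([0,0,.02])]))
cv2.imwrite("pics/w6.png",cv2.resize(f[80:330,230:410,::-1],None,fx=2.4,fy=2.4,interpolation=cv2.INTER_CUBIC))
```

```text
[0.5677 0.0444 0.1973] [-179.9578    0.065    89.9873] 0.03982523669600735 [-0.5938  0.0652 -0.619 ] 13.05
[[327.268  129.7199]
 [318.7965 320.3873]]
```

View pics/w6.png

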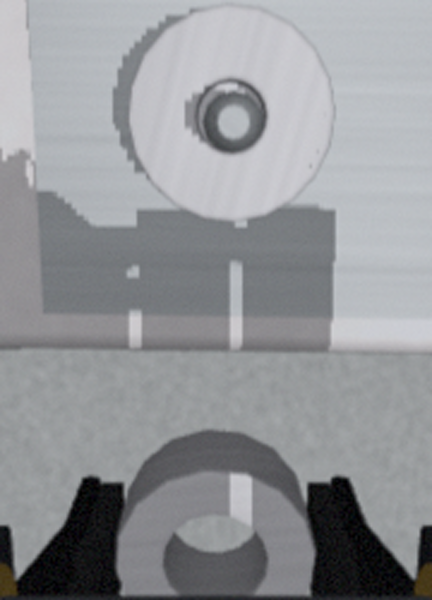

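The crop shows the post tip at (327.5,130.8) in frame pixels. The held collar's top far edge is at row 275.8, its bottom far edge at row 259.2, and its centre at column 320.

Run:
```python
from h import *
np.set_printoptions(precision=4,suppress=True)
r=dict(np.load("w6.npz"))
print("tip",ray(r,(327.5,130.8),.143))
for row,z in((275.8,.2175),(259.2,.1935)): print(ray(r,(319.9,row),z)-[0,.02,0])
```

```text
tip [0.5726 0.1309 0.143 ]
[0.5682 0.0475 0.2175]
[0.5682 0.0465 0.1935]
```

play_rows(
  steps=[
    [[0.035,0.0044,0,0,0,0,0.03],[0.033,0,0,0,0,0,0.03],[0.015,0,0,0,0,0,0.03],[0,0,0.02,0,0,0,0.03],[0,0,0.02,0,0,0,0.03],[0,0,0.01,0,0,0,0.03],[0,0,0.007,0,0,0,0.03],[0,0,0.006,0,0,0,0.03],[0,0,0.006,0,0,0,0.03],[0,0,0.006,0,0,0,0.03],[0,0,0,0,0,0,0.03],[0,0,0,0,0,0,0.03]],
  ],
)

```text
time_s: 14.25
tool_pos: [0.5726, 0.1283, 0.1227]
tool_rot: [180.0, 0.0, 90.0]
force: [-0.1, -0.9, -0.7]
grip_width: 0.0398
grasp_force: 20.0
```

play_rows(
  steps=[
    [[0,0,0.004,0,0,0,0.03],[0,0,0,0,0,0,0.03],[0,0,0,0,0,0,0.055],[0,0,0,0,0,0,0.055],[0,0,0,0,0,0,0.055],[0,0,0,0,0,0,0.055],[0,0,-0.03,0,0,0,0.055],[0,0,-0.04,0,0,0,0.055],[-0.03,0,-0.03,0,0,0,0.05],[-0.04,0,0,0,0,0,0.05],[0,0,0,0,0,0,0.05],[0,0,0,0,0,0,0.05]],
  ],
)

```text
time_s: 15.45
tool_pos: [0.5725, 0.0572, 0.219]
tool_rot: [180.0, -0.1, 89.8]
force: [-0.0, 0.9, -1.0]
grip_width: 0.0504
grasp_force: 0.0
```

Run:
```python
from h import *
np.set_printoptions(precision=4,suppress=True)
r=read_camera("wrist"); o=get_obs(); print(o["tool_pos"],o["grip_width"],o["force"],o["time_s"])
f=r["frame"]; u,v=proj(r,[.5725,.131,.13])[0].astype(int)
T=read_camera("top"); S=read_camera("scene")
np.savez("w7.npz",**r); np.savez("t7.npz",**T); np.savez("s7.npz",**S)
a=cv2.resize(f[max(v-60,0):v+60,u-70:u+70,::-1],(280,240),interpolation=cv2.INTER_CUBIC)
b=cv2.resize(S["frame"][225:335,400:540,::-1],(500,393),interpolation=cv2.INTER_CUBIC)
c=cv2.resize(T["frame"][215:255,115:155,::-1],(280,280),interpolation=cv2.INTER_CUBIC)
im=np.zeros((540,800,3),np.uint8); im[:240,:280]=a; im[250:530,:280]=c; im[:393,290:790]=b
cv2.imwrite("pics/w7.png",im); print(u,v)
```

```text
[0.5723 0.0588 0.2185] 0.050011425203107696 [-0.2182  0.0313  0.1685] 15.5
318 147
```

View pics/w7.png

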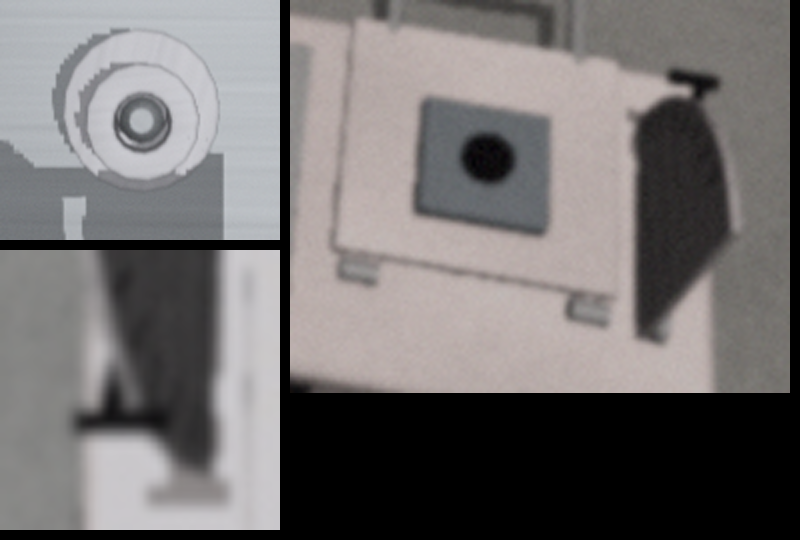

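The crops show the collar seated concentric on the ring around the post, in the upper-left panel. The pointer pin is at scene (513.1,248.0) and top (132.1,239.6).

Run:
```python
from h import *
np.set_printoptions(precision=4,suppress=True)
T=dict(np.load("t7.npz"));S=dict(np.load("s7.npz"))
def res(p): return np.r_[proj(T,p)[0]-(132.1,239.6),proj(S,p)[0]-(513.1,248.0)]
s=least_squares(res,[.55,.37,.16]); p=s.x; print("tri",p,s.fun)
# bar from both views, network silhouettes not needed: measured ends at shut
bar=least_squares(lambda q:np.r_[proj(T,q)[0]-(186.4,292.2)],[.427,.28]+[0.081]) if 0 else None
for hx in(.639,.642,.645):
    yaw=-.013
    tip=lambda th:np.array([hx,.281,.081])+Ro.from_euler('z',yaw).apply([-.129*np.cos(th),.0935,.129*np.sin(th)])
    q=least_squares(lambda t:res(tip(t[0])),[.7]); print(hx,q.x,q.fun,tip(q.x[0]),"tri angle",np.arctan2(p[2]-.081,hx+.0012-p[0]),np.hypot(p[2]-.081,hx+.0012-p[0]))
W=read_camera("wrist"); o=get_obs()
for c in("top","scene"):
    for x in silhouettes(c,"flap_bar")[:1]: print(c,x["extent"])
```

```text
tri [0.5363 0.3715 0.1479] [-0.4802 -0.0411 -0.4348 -0.0236]
0.639 [0.5587] [-2.9933  2.7065  2.213  -2.5857] [0.5308 0.3759 0.1494] tri angle 0.5718714448544859 0.12353658136826887
0.642 [0.5279] [-2.4053  2.2988  1.5331 -1.2729] [0.5318 0.3759 0.146 ] tri angle 0.5589923404012915 0.1260697057282232
0.645 [0.5002] [-1.8668  1.7423  0.9187  0.0964] [0.533  0.376  0.1429] tri angle 0.5466225607611946 0.12862291579902344
top [148.6, 196.1, 224.4, 294.5]
scene [103.8, 204.7, 145.3, 259.0]
```

Run:
```python
from h import *
T=dict(np.load("t7.npz"));S=dict(np.load("s7.npz"))
print("top cols122-144 rows234-246");print(T["frame"][234:247,122:145].mean(2).astype(int))
print("scene cols504-524 rows241-256");print(S["frame"][241:257,504:525].mean(2).astype(int))
```

```text
top cols122-144 rows234-246
[[131 131 131 133 141 158 163 130  74  55  82  96  83  63  49  50  55  52
   48  52  56  56  72]
 [132 133 134 133 141 157 155 114  56  40  73  97  90  66  50  50  55  51
   48  52  55  54  71]
 [132 133 133 129 134 149 146 101  43  31  65  93  89  66  47  46  50  46
   48  52  53  53  71]
 [133 132 127 117 114 122 119  79  32  27  54  74  70  52  39  36  40  42
   48  51  50  49  69]
 [132 131 122  99  76  73  69  47  22  23  32  43  40  33  26  24  29  39
   48  52  49  48  62]
 [131 130 118  89  51  36  33  33  30  31  31  31  32  29  23  20  26  41
   50  51  47  48  58]
 [131 129 119  95  67  65  71  74  76  77  77  76  76  70  56  40  38  46
   52  50  46  47  56]
 [132 131 125 111 106 120 133 138 140 140 139 141 139 132 110  81  59  55
   54  49  45  48  55]
 [134 132 130 127 136 159 176 183 185 185 186 185 185 178 157 127  91  66
   58  51  48  49  56]
 [135 134 132 132 147 172 190 197 200 200 200 200 200 197 186 161 125  86
   64  54  52  52  60]
 [134 135 134 134 147 173 191 199 201 201 200 200 201 201 198 185 157 112
   79  64  57  57  69]
 [134
[... 944 characters left out ...]
2 150 146 142 138 116  81  42  20  18  26  34  46  62  92 114
  115 118 117]
 [178 173 167 161 161 159 160 140  98  50  18  32  50  64  76  86 103 113
  116 116 116]
 [162 151 141 134 128 131 139 128  89  43  23  47  74  96 100 105 114 113
  119 117 115]
 [122 107  93  84  81  86  96  89  67  49  44  61  93 109 112 116 117 115
  116 115 119]
 [ 81  63  53  48  49  52  57  57  53  55  62  81 102 115 119 117 119 114
  115 118 117]
 [ 49  46  41  40  33  38  40  45  44  51  69  85 105 116 117 119 117 116
  113 118 116]
 [ 36  37  35  35  38  42  40  38  39  44  58  75  99 113 114 116 115 116
  113 115 116]
 [ 32  35  37  33  34  36  37  36  39  43  53  65  89 108 113 116 117 119
  116 117 114]]
```

Run:
```python
from h import *
np.set_printoptions(precision=4,suppress=True)
T=dict(np.load("t7.npz"));S=dict(np.load("s7.npz"))
k=lambda x,y:(110+(x+.5)*.525-.5,120+(y+.5)*.525-.5)
def pts(p):
    x,y,yaw,fy,px,th=p[:6]
    w=lambda v:A((x,y),yaw,np.array(v))
    h=.05
    return [(T,w([.11,.18,.075]),k(37,86)),(T,w([.11,-.18,.075]),k(350,86)),(T,w([-.11,-.18,.075]),k(352,274)),(T,w([-.11,.18,.075]),k(35,274)),
     (T,w([h-.215,fy+.052,.081]),k(97,328)),(T,w([h-.215,fy-.052,.081]),k(191,328)),
     (S,w([h-.215,fy-.052,.081]),(430,208)),(S,w([h-.215,fy+.052,.081]),(481,214)),
     (T,w([px,fy-.15,.143]),k(273.5,192)),(S,w([px,fy-.15,.143]),(379,246)),
     (T,w([h-.129*np.cos(th),fy+.0935,.081+.129*np.sin(th)]),(131.9,239.)),(S,w([h-.129*np.cos(th),fy+.0935,.081+.129*np.sin(th)]),(512.3,247.))]
P0=[.592,.227,-.01,.05,-.02,.55]
def res(p,off=True):
    r=[]
    for c,P,uv in pts(p):
        r+=list(proj(c,P)[0]-uv+(p[6:8] if c is S else p[8:10]))
    return np.r_[r,np.array(p[6:])/.8]
s=least_squares(res,P0+[0]*4,loss="soft_l1"); print(s.x); print(s.fun[:24].reshape(-1,2))
J=s.jac; print("sd th",np.sqrt(np.linalg.inv(J.T@J)[5,5]))
p=s.x; print("hinge",A(p[:2],p[2],np.array([.05,p[3],.081])),"bar",A(p[:2],p[2],np.array([-.165,p[3],.081])),"post",A(p[:2],p[2],np.array([p[4],p[3]-.15,.1])))
```

```text
[ 0.5924  0.2271 -0.0181  0.0504 -0.0175  0.5527 -0.0372 -0.0156 -0.123
  0.0702]
[[-0.9686 -2.5557]
 [ 2.8667 -1.6505]
 [ 0.9639  2.5136]
 [-2.6626  1.6849]
 [ 0.0454 -0.257 ]
 [ 0.2232 -0.0221]
 [-0.0468 -0.6118]
 [-1.3006  1.7746]
 [ 0.6841 -0.7381]
 [ 0.2838 -0.7653]
 [-0.842   1.1441]
 [ 0.7998  0.2949]]
sd th 0.03867994575161669
hinge [0.6433 0.2766 0.081 ] bar [0.4284 0.2805 0.081 ] post [0.5732 0.1278 0.1   ]
```

play_rows(
  steps=[
    [[0.037,-0.024,0,0,0,0,0.045],[0.037,-0.024,0,0,0,0,0.045],[0.037,-0.024,0,0,0,0,0.045],[0.037,-0.024,0,0,0,0,0.045],[0.037,-0.024,0,0,0,0,0.045],[0.037,-0.024,0,0,0,0,0.045],[0,0,0,0,0,0,0.045],[0,0,0,0,0,0,0.045]],
  ],
)

```text
time_s: 16.55
tool_pos: [0.4276, 0.2816, 0.2184]
tool_rot: [180.0, 0.0, 90.2]
force: [0.7, -0.8, 0.1]
grip_width: 0.0446
grasp_force: 0.0
```

Run:
```python
from h import *
np.set_printoptions(precision=4,suppress=True)
r=read_camera("wrist"); o=get_obs(); print(o["tool_pos"],o["tool_rot"],o["time_s"])
np.savez("w8.npz",**r)
print("pred bar ends, pin ends",proj(r,[[.4284,.229,.081],[.4284,.332,.081],[.534,.359,.149],[.534,.383,.149]]))
for n in("flap_bar","pointer_tip","wide_ring"):
    for s in silhouettes("wrist",n): print(n,s["p"],s["extent"],cen(s),r["frame"][s["pixels"]].mean())
f=r["frame"].mean(2)
u,v=proj(r,[.534,.371,.149])[0].astype(int)
if 0<v<480 and 0<u<640: print(u,v);print(f[max(v-40,0):v+40:4,u-60:u+60:4].astype(int))
u,v=proj(r,[.4284,.2805,.081])[0].astype(int); print("bar",u,v, f[min(v,479)-60 if v>=480 else v-10,u-30:u+30:2].astype(int))
```

```text
[0.4285 0.2801 0.2185] [179.9832   0.0475  90.0595] 16.6
pred bar ends, pin ends [[319.8965 281.3517]
 [320.4394 173.0686]
 [481.2528 143.5587]
 [486.7691 104.436 ]]
flap_bar 0.91 [316.1, 144.6, 564.5, 305.5] [454.4717 220.195 ] 182.55411721112586
pointer_tip 0.61 [485.9, 103.1, 599.8, 144.0] [520.8397 120.9506] 61.5959595959596
483 124
[[211 210 211 211 210 210 210 211 210 212 211 210 210 210 210 210 210 210
  210 209 208 208 206 207 205 204 206 206 205 204]
 [211 210 210 210 211 210 211 211 210 210 210 211 209 211 211 210 210 209
  211 210 211 210 211 211 209 209 209 211 209 211]
 [210 211 210 210 210 210 210 209 210 212 211 210 211 211 212 210 209 211
  210 210 210 210 210 211 210 209 210 210 210 209]
 [210 210 210 210 211 211 211 210 210 210 210 210 210 211 209 211 210 210
  210 211 211 210 210 210 209 210 210 209 210 210]
 [210 210 210 210 210 209 211 210 212 209 210 209 210 210 210 210 211 210
  210 211 211 210 210 210 209 210 211 210 210 210]
 [206 162 161 210 211 211 210 209 211 211 210 211 210 209 210 210 208 144
  133 132 208 210 209 210 209 210 210 209 210 209]
 [202 164 1
[... 1174 characters left out ...]
2 166 158 157
  159 203 203 202 203 202 203 203 204 203 203 205]
 [210 211 210 211 212 210 211 211 211 211 211 210 210 210 209 209 211 209
  209 208 210 208 206 208 206 205 205 205 206 203]
 [211 211 210 210 210 210 211 211 209 211 210 210 211 210 211 211 212 210
  210 210 211 210 210 210 210 210 208 210 210 210]
 [211 210 210 210 210 211 211 210 210 211 211 211 211 210 209 211 210 211
  210 210 211 209 210 210 211 210 208 210 209 209]
 [211 211 211 211 210 210 212 211 210 211 212 210 210 211 209 211 210 210
  211 210 209 211 210 210 210 211 209 208 209 208]]
bar 320 229 [124 123 130 124 116 111 111 107 108 125 160 159 146 104 118 129 127 119
 145 123 135 133 136 154 158 158 157 160 160 158]
```

play_rows(
  steps=[
    [[0,0.04,0,0,0,0,0.045],[0,0.04,0,0,0,0,0.045],[0,0.02,0,0,0,0,0.045],[0,0,0,0,0,0,0.045],[0,0,0,0,0,0,0.045]],
  ],
)

```text
time_s: 17.25
tool_pos: [0.5285, 0.2792, 0.2182]
tool_rot: [-179.9, 0.1, 89.9]
force: [-0.5, 0.2, -0.4]
grip_width: 0.0451
grasp_force: 0.0
```

Run:
```python
from h import *
np.set_printoptions(precision=4,suppress=True)
r8=dict(np.load("w8.npz")); r9=read_camera("wrist"); o=get_obs(); print(o["tool_pos"],o["tool_rot"],o["time_s"])
np.savez("w9.npz",**r9)
m={}
for n,r in(("8",r8),("9",r9)):
    f=r["frame"].mean(2); u,v=proj(r,[.534,.371,.149])[0].astype(int)
    print(n,"pred",u,v)
    L=[]
    for row in range(v-45,v+46,3):
        x=np.nonzero(f[row,u-25:u+40]<85)[0]
        if len(x) : L.append((row,x.min()+u-25,x.max()+u-25,len(x)))
    print(L)
T=dict(np.load("t7.npz"));S=dict(np.load("s7.npz"))
# bar edges in wrist 8: row profile
f=r8["frame"].mean(2)
for row in(200,215,250,262): print(row,f[row,300:345].astype(int))
print("proj bar edges",proj(r8,[[.4284-.006,.2805,.081],[.4284+.006,.2805,.081]]))
```

```text
[0.5278 0.2798 0.2184] [-179.9376    0.0099   89.9695] 17.3
8 pred 483 124
[(106, np.int64(489), np.int64(500), 12), (109, np.int64(488), np.int64(500), 13), (112, np.int64(488), np.int64(499), 12), (115, np.int64(487), np.int64(513), 27), (118, np.int64(487), np.int64(522), 36), (121, np.int64(486), np.int64(522), 37), (124, np.int64(486), np.int64(498), 13), (127, np.int64(485), np.int64(498), 14), (130, np.int64(458), np.int64(498), 16), (133, np.int64(485), np.int64(496), 12), (136, np.int64(484), np.int64(495), 12), (139, np.int64(484), np.int64(495), 12), (142, np.int64(483), np.int64(494), 12)]
9 pred 327 119
[(101, np.int64(327), np.int64(338), 12), (104, np.int64(327), np.int64(337), 11), (107, np.int64(327), np.int64(338), 12), (110, np.int64(327), np.int64(366), 40), (113, np.int64(327), np.int64(366), 40), (116, np.int64(327), np.int64(366), 40), (119, np.int64(326), np.int64(338), 13), (122, np.int64(317), np.int64(338), 14), (125, np.int64(315), np.int64(366), 40), (128, np.int64(327), np.int64(337), 11), (131, np.int64(327), np.int64(337), 11), (134, np.int64(327), np.
[... 167 characters left out ...]
 128 119  97 106 112 106 109 109 107 112
 133 160 158 159 158 158 155 157 160]
215 [110 112 110 111 107 104 108 108 107 108 125 131 126 121 107  96 105 115
 120 125 125 128 127 125 121 123 146 126  99 109 108 107 107 109 112 116
 135 160 159 156 157 158 157 161 161]
250 [145 147 151 148 129 117 114 111 113 113 110 110 114 111 101 114 134 141
 139 142 148 150 149 145 145 147 146 118 114 113 112 113 111 110 111 113
 113 110 113 112 113 114 114 113 116]
262 [158 161 162 165 166 162 162 164 162 161 157 156 158 154 124 124 146 160
 170 175 182 187 183 177 169 158 142 141 160 164 164 166 163 161 161 161
 163 162 160 161 161 161 160 162 161]
proj bar edges [[313.6231 229.8539]
 [326.6858 229.9066]]
```

Run:
```python
from h import *
np.set_printoptions(precision=4,suppress=True)
r8,r9,T,S=[dict(np.load(n+".npz")) for n in("w8","w9","t7","s7")]
ob=[(r8,(491.8,124)),(r9,(332.3,119)),(T,(131.9,239)),(S,(512.3,247))]
for sel in([0,1],[0,1,3],[0,1,2,3],[2,3]):
    s=least_squares(lambda p:np.r_[tuple(proj(ob[i][0],p)[0]-ob[i][1] for i in sel)],[.53,.37,.15]); p=s.x
    hx=.4294+.215-.001
    print(sel,p,s.fun,"ang",np.arctan2(p[2]-.081,hx-p[0]),np.arcsin((p[2]-.081)/.129),np.arccos((hx-p[0])/.129),"rad",np.hypot(p[2]-.081,hx-p[0]))
```

```text
[0, 1] [0.5369 0.3712 0.1534] [ 0.004  -0.14   -0.0031  0.1393] ang 0.597295113671885 0.5962080852017745 0.5996415792926874 rad 0.12879376065447995
[0, 1, 3] [0.5371 0.3711 0.1527] [-0.2893  0.0282  0.2533  0.3224  1.169   0.0722] ang 0.593280819401864 0.5891836240854764 0.6022444638420787 rad 0.12821510765252436
[0, 1, 2, 3] [0.5372 0.371  0.1524] [-0.4136  0.1316  0.355   0.4321 -0.8389  0.0238  1.0767  0.1811] ang 0.5916451862142275 0.5863540619686386 0.6032842916919122 rad 0.1279824029410051
[2, 3] [0.5372 0.3692 0.1525] [0.0798 0.0068 0.0722 0.0039] ang 0.5921467823289778 0.587035211498624 0.6033694606409414 rad 0.1280180563179022
```

play_rows(
  steps=[
    [[0,-0.04,0,0,0,0,0.045],[0,-0.04,0,0,0,0,0.045],[0,-0.019,0,0,0,0,0.045],[0,0,0.03,0,0,0,0.045],[0,0,0.04,0,0,0,0.045],[0,0,0.04,0,0,0,0.045],[0,0,0.03,0,0,0,0.045],[0,0,0.016,0,0,0,0.045],[0,0,0,0,0,0,0.045],[0,0,0,0,0,0,0.045]],
  ],
)

```text
time_s: 18.3
tool_pos: [0.4289, 0.2807, 0.0633]
tool_rot: [180.0, -0.0, 90.1]
force: [0.1, 0.3, 0.2]
grip_width: 0.0446
grasp_force: 0.0
```

play_rows(
  steps=[
    [[0,0,0,0,0,0,0.01],[0,0,0,0,0,0,0.0],[0,0,0,0,0,0,0.0],[0,0,0,0,0,0,0.0],[0,0,0,0,0,0,0.0],[0,0,0,0,0,0,0.0]],
  ],
  force=20,
)

```text
time_s: 18.9
tool_pos: [0.4288, 0.2804, 0.0628]
tool_rot: [-179.9, -0.0, 90.0]
force: [-2.3, -0.6, 4.3]
grip_width: 0.0111
grasp_force: 20.0
```

play_rows(
  steps=[
    [[0,0.0003,-0.0107,0,0,0,0],[0,0.0008,-0.0106,0,0,0,0],[0,0.0013,-0.0106,0,0,0,0],[0,0.0018,-0.0105,0,0,0,0],[0,0.0024,-0.0104,0,0,0,0],[0,0.0029,-0.0103,0,0,0,0],[0,0,0,0,0,0,0]],
  ],
)

```text
time_s: 19.6
tool_pos: [0.4382, 0.2803, 0.1272]
tool_rot: [-179.9, -0.0, 90.0]
force: [-6.5, -0.3, 0.1]
grip_width: 0.0112
grasp_force: 20.0
```

play_rows(
  steps=[
    [[0,0.0034,-0.0101,0,0,0,0],[0,0.0039,-0.0099,0,0,0,0],[0,0.0044,-0.0097,0,0,0,0],[0,0.0048,-0.0095,0,0,0,0],[0,0.0053,-0.0092,0,0,0,0],[0,0.0058,-0.009,0,0,0,0],[0,0,0,0,0,0,0],[0,0,0,0,0,0,0],[0,0,0,0,0,0,0],[0,0,0,0,0,0,0]],
  ],
)

```text
time_s: 20.6
tool_pos: [0.4641, 0.28, 0.1841]
tool_rot: [-179.7, 0.1, 90.0]
force: [-10.6, -2.2, 5.1]
grip_width: 0.0112
grasp_force: 20.0
```

Run:
```python
from h import *
np.set_printoptions(precision=4,suppress=True)
L=[]
for i in range(3):
    r=read_camera("wrist"); o=get_obs(); L.append(o["tool_pos"])
t=np.mean(L,0); print(t,o["force"],o["grasp_force"],o["grip_width"],o["time_s"])
print("flap angle from z",np.arcsin((t[2]+.019-.081)/.215),"rel",np.arcsin((t[2]-.0628)/.215),"from x",np.arccos((.6433-t[0])/.215))
f=r["frame"].mean(2)
# where the pin and the bar stand in this view
pin=np.array([.537,.371,.1532]); print("pin pred",proj(r,pin)); u,v=proj(r,pin)[0].astype(int)
for row in(v-12,v,v+12):
    x=np.nonzero(f[row,u-30:u+40]<85)[0]; print(row,x.min()+u-30 if len(x) else None,x.max()+u-30 if len(x) else None,len(x))
for th in(.55,.595,.64): print(th,"bar",proj(r,[.6433-.215*np.cos(th),.320,.081+.215*np.sin(th)])[0],"plate edge",proj(r,[.6433-.155*np.cos(th)-.004*np.sin(th),.32,.081+.155*np.sin(th)-.004*np.cos(th)])[0])
q=proj(r,[.4655,.32,.2015])[0].astype(int); print(q,f[q[1],q[0]-40:q[0]+110:2].astype(int))
# stack check from top/scene
for c in("top","scene"):
    R=read_camera(c)
    for n,z in(("wide_ring",.104),("collar",.128)):
        for s in silhouettes(c,n):
            P=ray(R,cen(s),z)
            if np.hypot(P[0]-.573,P[1]-.131)<.05: print(c,n,s["p"],P)
```

```text
[0.4641 0.28   0.1841] [-10.5216  -1.0039   4.2939] 19.998606741428375 0.011244081367717967 20.75
flap angle from z 0.6040390616042418 rel 0.5995251628016443 from x 0.5856971682824936
pin pred [[455.2405 118.5526]]
106 450 470 21
118 448 462 15
130 447 460 14
0.55 bar [310.2296 229.8987] plate edge [398.64   213.5488]
0.595 bar [321.3763 234.8365] plate edge [407.5902 215.9894]
0.64 bar [334.5569 240.1385] plate edge [417.515  218.5093]
[321 234] [130 163 160 160 161 164 164 160 163 164 164 162 168 123 103 114 122 128
 130 131 131 130 126 122 117 107  96 113 114 101  80  84 116 136 143 149
 159 157 157 159 159 159 161 151  60  63  63  60  64  66  67  63  63  61
  63  67  64  62  64  61  62  59  66  83 123 131 133 148 159 150 149 150
 149 148 148]
top wide_ring 0.72 [0.5698 0.1336 0.104 ]
top collar 0.61 [0.5709 0.1297 0.128 ]
scene wide_ring 0.72 [0.5815 0.1292 0.104 ]
scene collar 0.87 [0.5731 0.129  0.128 ]
```

The flap reads about 0.60 rad against the pointer's 0.595 rad. The grip is steady and the stack is in place, so I hand in.

```bash
python3 -c "
from cell import *
print(sign_off())"
```

```text
the job is handed in; nothing more can be done
None
```

The job is handed in, but the sign-off returned no verdict: the wide ring and then the collar are seated on the post and let go, and the gripper is holding the flap at about 0.60 rad against the pointer's measured 0.595 rad.

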